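# Sort good grinding balls from worn ones with the slotted scoop

### The arm

A 6-joint arm with a two-finger parallel gripper is mounted at the origin on a cart in front of the work surface, level with it; the furniture and walls round the work are solid. World frame = base frame: x ahead of the robot, y to its left, z up, the work surface at z = 0. Lengths are in m, angles in degrees, forces in N, time in s.
With the tool pointing down it reaches from about 0.3 to 0.75 m from the base axis. Payload 8.5 kg.
Tool frame: the origin (TCP) lies between the finger pads; the fingertips stand 25 mm ahead of it and the grasp point (between the pads) lies 6 mm ahead of it; x points along the fingers, y is the direction in which the jaws open and shut, and the axes are right-handed (so a half turn about x gives the same grasp; the last joint's range is limited). The gripper opens to 85 mm and grips with 20 to 120 N. Pads are 22 mm wide; open, the fingers measure 114 mm over their backs; the gripper's body (76 mm by 85 mm) begins 54 mm behind the grasp point. The pads swing forward as they close: fully open they stand 13 mm farther back than shut.
Start: joints at [59.8, 21.807, 74.336, -0, 83.858, -12.336], TCP at [0.169, 0.523, 0.256] pointing down, gripper open.
Joint ranges: [-178.18, 178.18], [-50.72, 133.34], [12.68, 142.11], [-81.47, 261.47], [9.98, 163.14], [-165.26, 165.26]. Speed limits (degrees/s): [136.94, 136.94, 180, 180, 180, 180].

### API

Orientations are given as a 3x3 rotation matrix whose columns are the frame's x, y, z axes.
In Python, from rig import sensors, get_image, workorder gives the robot as it stands.
- The arm moves only by the tool arm_command, never from a script. Its argument "plan" is a list that holds one entry, the list of rows, each a list of 6 numbers: the shift along the tool's x, y, z in units of 25 mm (1.0 is 25 mm), then the turn, a rotation vector about the tool's x, y, z in units of 6 degrees (1.0 is 6 degrees). In form: [[[dx, dy, dz, ax, ay, az], ...]]. A call has 1 to 10 rows; each row is the pose to reach, as a shift and turn from the pose commanded when the call began, along the tool's axes at that moment; what a row does not reach only later rows make up. A row lasts 1/10 s, in which the tool goes at most 50 mm and 8.59 degrees, less where a joint would pass 70% of its speed; a pose out of reach is approached as far as the arm can. A call with a gripper value outside its range is refused whole. "jaw" is the closure, from 0 (fully open) to 1 (shut), set as the call begins (left out, the last holds). The fingers move at their own pace and stop on an object; "newtons" is the grip in N (left out, the last holds). Time passes only in rows, so rows that repeat a pose let the fingers close. It gives the time, the measured TCP pose, the force and the opening at its end, in the units of the state.
- sensors.observe(): the state, without advancing time (a new reading comes with each control period).
- get_image(name): name is "side" or "top"; returns a dict with "img" (384x512x3 uint8, red, green, blue), "fx", "fy", "cx", "cy" (pixels), "dist" ([k1, k2, p1, p2, k3] as OpenCV has them; the pictures are not rectified), "T" (4x4, takes a point from camera to world coordinates). Camera axes: x right, y up, looking along -z (the intrinsics and any distortion apply to the point x, -y, -z); pixel columns grow to the right and rows downward; lengths in m; the calibration is good to about 2 mm. A picture is of the moment at which its call begins. There is no depth.
- workorder.close_job(): hands the job in, once; it reports no verdict.
The state is a dict: "time_s": time; "q": joint angles; "qvel": joint speeds; "joint_efforts": joint torques, N m; "position": TCP position; "tool_rot": TCP orientation; "ft_force": force on the tool from outside, world axes, zero at the start; "wrist_torque": the same for the moment, N m; "grip_width": finger opening in m.
Only numpy, scipy, OpenCV 4.12 (cv2) and the standard library are available. Lean on these libraries where they do the work, as an engineer would, in place of code of your own. Each camera call takes 0.05 s, during which the arm holds its last target. There are 200 camera calls.

### The job

Use the slotted scoop to get all three good, large grinding balls out of the steel catch tray and tip them into the grey box, letting the small worn-down balls drop back so that they all stay in the steel tray. Do not touch any ball with the robot itself, leave the other things on the bench where they are, and finally set the scoop down upright on the bench top and let go.

Things in the scene. Friction and masses are not known exactly. Their poses are not given: they have to be found in the camera images.
- catch_tray: fixed bright steel trough on short feet, open on top: polished and slippery: inside 270 mm (x) by 124 mm (y), vertical walls 5 mm thick; inner floor 12 mm, rim 63 mm above the bench. Origin under its centre on the bench, z up, x roughly away from the robot. The balls begin in its half with positive x; the half nearer the robot is empty
- receiving_box: fixed grey plastic box, open on top, with a black rubber floor: inside 120 mm (x) by 150 mm (y), walls 5 mm thick; inner floor 10 mm and rim 50 mm above the bench. Origin under its centre on the bench, z up, x roughly away from the robot
- scoop: loose steel slotted scoop, like a small dustpan, 120 mm long (x) by 115 mm wide (y), 0.2 to 0.35 kg, flat on the bench. Origin on its underside, at the centre of its footprint; x towards the open lip, z up. Floor: four 4 mm rods along x with 18 to 19 mm slots between and beside them. Side and back walls 3 to 4 mm thick, 34 mm high; back face at x = -60, the sides slope down from x = 18 to the lip
- scoop_grip (a point): centre of the scoop's handle, at x = -21, y = 0, z = 92 mm in its frame: a black crossbar over the scoop on a post at each side, 110 mm long along y, 12 mm thick, 40 mm high. Bar and posts lean forward, towards the lip, by 0.14 rad (8 degrees); grip the bar across its thickness from above along this lean, one finger in front and one behind. Axes as the scoop's
- scoop_lip (a point): middle of the scoop's front edge, on the underside, at x = +60, y = 0, z = 0 in its frame; axes as the scoop's. The lip is a smooth full-width wedge plate from x = 38 (4 mm thick) to x = 60 (thin edge)
- ball_0: good grinding ball: smooth white ceramic sphere, 34 mm across, about 100 g, loose in the catch tray, rolls freely; origin at its centre
- ball_1: good grinding ball: smooth white ceramic sphere, 34 mm across, about 100 g, loose in the catch tray, rolls freely; origin at its centre
- ball_2: good grinding ball: smooth white ceramic sphere, 34 mm across, about 100 g, loose in the catch tray, rolls freely; origin at its centre
- small_0: worn-down undersized ball: smooth white ceramic sphere, 14 mm across, 12 g, loose in the catch tray among the others, rolls freely; origin at its centre
- small_1: worn-down undersized ball: smooth white ceramic sphere, 14 mm across, 12 g, loose in the catch tray among the others, rolls freely; origin at its centre
- small_2: worn-down undersized ball: smooth white ceramic sphere, 14 mm across, 12 g, loose in the catch tray among the others, rolls freely; origin at its centre
- white_bottle: bystander: white capped bottle 44 mm wide, 90 mm high, standing on the bench; origin under its centre
- tape_roll: bystander: roll of tape 96 mm across, 25 mm high, lying on the bench; origin under its centre
- pen: bystander: marker pen 135 mm long, lying on the bench; origin under its centre
Not all that is in view belongs to the job. What is shaped like the ball_0 but brown, purple or red is not meant.

How it is judged (in metres and radians):
On the way:
1. the scoop is lifted out of the steel tray (its lip higher than 75 mm above the bench) with at least one large ball lying in it (height (world z) of scoop_lip above 0.075 m and ((x of ball_0 in the frame of scoop between -0.055 and 0.055 m and y of ball_0 in the frame of scoop between -0.054 and 0.054 m and z of ball_0 in the frame of scoop between 0.01 and 0.06 m) or (x of ball_1 in the frame of scoop between -0.055 and 0.055 m and y of ball_1 in the frame of scoop between -0.054 and 0.054 m and z of ball_1 in the frame of scoop between 0.01 and 0.06 m) or (x of ball_2 in the frame of scoop between -0.055 and 0.055 m and y of ball_2 in the frame of scoop between -0.054 and 0.054 m and z of ball_2 in the frame of scoop between 0.01 and 0.06 m))), for 0.2 s.
At the end, for the whole second after the job is handed in: The three large balls are in the receiving box (centres between its walls, below 50 mm), the three small balls in the catch tray (centres between its walls, below 60 mm), and the scoop stands at rest on the bench top (underside within 5 mm, leaning under 0.08 rad) (x of ball_0 in the frame of receiving_box between -0.063 and 0.063 m and y of ball_0 in the frame of receiving_box between -0.078 and 0.078 m and z of ball_0 in the frame of receiving_box between 0 and 0.05 m and x of ball_1 in the frame of receiving_box between -0.063 and 0.063 m and y of ball_1 in the frame of receiving_box between -0.078 and 0.078 m and z of ball_1 in the frame of receiving_box between 0 and 0.05 m and x of ball_2 in the frame of receiving_box between -0.063 and 0.063 m and y of ball_2 in the frame of receiving_box between -0.078 and 0.078 m and z of ball_2 in the frame of receiving_box between 0 and 0.05 m and x of small_0 in the frame of catch_tray between -0.138 and 0.138 m and y of small_0 in the frame of catch_tray between -0.065 and 0.065 m and z of small_0 in the frame of catch_tray between 0 and 0.06 m and x of small_1 in the frame of catch_tray between -0.138 and 0.138 m and y of small_1 in the frame of catch_tray between -0.065 and 0.065 m and z of small_1 in the frame of catch_tray between 0 and 0.06 m and x of small_2 in the frame of catch_tray between -0.138 and 0.138 m and y of small_2 in the frame of catch_tray between -0.065 and 0.065 m and z of small_2 in the frame of catch_tray between 0 and 0.06 m and height (world z) of scoop between -0.005 and 0.005 m and angle between scoop's own z axis and vertical below 0.08 rad and linear speed of scoop below 0.03 m/s); the robot touches nothing.
It fails at once if the robot itself touches a ball, large or small (contact force between any of the fingers, the arm and ball_0 above 0.3 N or contact force between any of the fingers, the arm and ball_1 above 0.3 N or contact force between any of the fingers, the arm and ball_2 above 0.3 N or contact force between any of the fingers, the arm and small_0 above 0.3 N or contact force between any of the fingers, the arm and small_1 above 0.3 N or contact force between any of the fingers, the arm and small_2 above 0.3 N).
It fails at once if a bystander (bottle, tape roll or pen) is moved by more than 3 cm (distance of any of white_bottle, tape_roll, pen from where it was at the start of the episode above 0.03 m).
It also fails if it takes over 61 s, if anything falls off the work surface, if the arm or the gripper's body presses on something with over 40 N, if the wrist force passes 120 N, or if a joint passes its speed limit or range.

## Working session

There is one attempt and no reset: what is moved stays moved. The work goes in short steps, Python scripts to look and compute and a tool call to move; the robot and the scene stay as the last step left them, time stands still between calls to the robot, and variables do not carry over. Pictures are saved under pics/ and viewed, about 8 in all and at most 12, crops included, and the job is handed in when it is done.

Besides the shell and the picture viewer there is one more tool, called after "Call:" in YAML: its name, and indented under it one key for each argument. arm_command: Moves the arm, as the interface text tells. Its arguments: {"type":"object","properties":{"plan":{"type":"array","items":{"type":"array","items":{"type":"array","items":{"type":"number"}}}},"jaw":{"type":"number"},"newtons":{"type":"number"}},"required":["plan"]}

```bash
mkdir -p pics; ls; python3 - <<'E'
from rig import sensors, get_image
import cv2,numpy as np,pickle
D={}
for n in("top","side"):
    d=get_image(n);D[n]=d
    cv2.imwrite(f"pics/{n}0.png",cv2.resize(d["img"][:,:,::-1],(800,600),interpolation=cv2.INTER_CUBIC))
    print(n,d["fx"],d["cx"],d["cy"],d["dist"],d["T"].round(3).tolist())
pickle.dump(D,open("d0.pkl","wb"))
s=sensors.observe();print(s)
E
```

```text
pics
top 412.02739995933814 256.364173686965 192.93955264170324 [-0.02446775  0.          0.          0.          0.        ] [[0.024, 0.991, -0.13, 0.372], [-0.999, 0.028, 0.035, -0.203], [0.038, 0.129, 0.991, 1.118], [0.0, 0.0, 0.0, 1.0]]
side 364.519222292115 262.43491534848965 193.85392033316535 [-0.06513972  0.          0.          0.          0.        ] [[-0.842, 0.331, -0.426, 0.135], [-0.539, -0.529, 0.655, 0.352], [-0.009, 0.781, 0.624, 0.648], [0.0, 0.0, 0.0, 1.0]]
{'time_s': 0.1, 'q': array([ 5.98021747e+01,  2.18381332e+01,  7.43786391e+01, -7.31563094e-04,
        8.38564932e+01, -1.23363879e+01]), 'qvel': array([-0.0626999 , -0.08161007, -0.1839427 , -0.00535832, -0.03622133,
        0.03981185]), 'joint_efforts': array([ 3.32960299e-03, -4.49222338e+01, -2.31658387e+01, -1.76827284e-04,
        3.64277577e-03, -4.30007356e-05]), 'position': array([0.16859203, 0.52329392, 0.25577452]), 'tool_rot': array([[-6.32209071e-04,  3.06714378e-01,  9.51801393e-01],
       [-1.11157771e-03,  9.51800779e-01, -3.06714918e-01],
       [-9.99999182e-01, -1.25190917e-03, -2.60800220e-04]]), 'ft_force': array([ 0.53066704, -0.49642604, -0.36462686]), 'wrist_torque': array([-0.0633603 ,  0.00160713, -0.00774431]), 'grip_width': 0.0856076305632293}
```

View pics/top0.png

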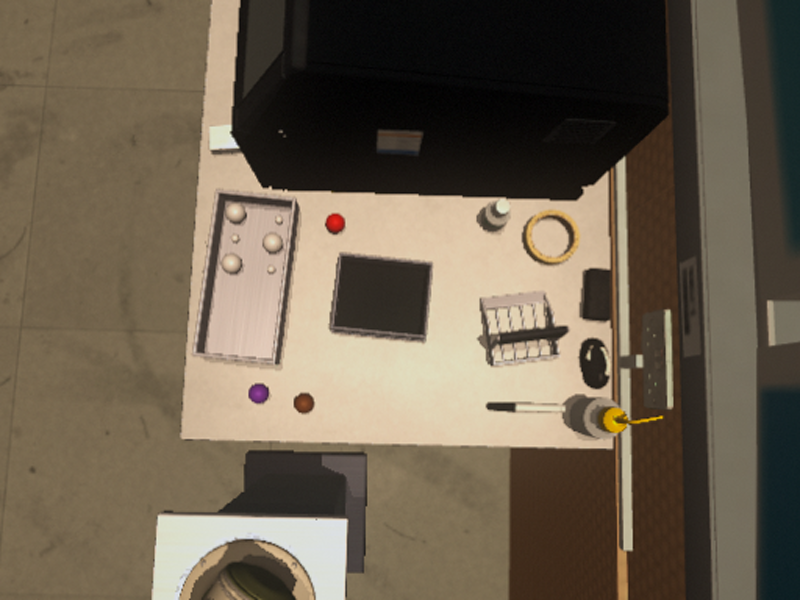

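View pics/side0.png

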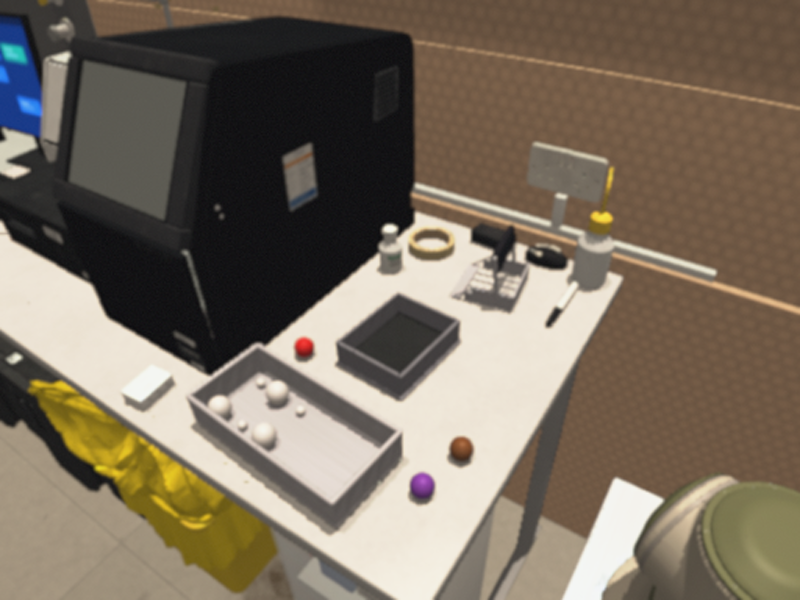

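The top view (800x600 pixels) shows the tray at (245,278), with three large white balls at (235,212), (273,242) and (232,263). The small white balls are at (279,220), (235,239) and (271,269). The box is at (381,297) and the scoop at (520,330), its lip probably facing up, which is +x. The red (335,222), purple (258,393) and brown (303,402) balls are decoys. I'll enlarge the top view to measure.

```bash
cat > h.py <<'E'
import numpy as np,cv2,pickle
def ray(d,u,v):
    K=np.array([[d["fx"],0,d["cx"]],[0,d["fy"],d["cy"]],[0,0,1.]])
    p=cv2.undistortPoints(np.array([[[u,v]]],float),K,np.array(d["dist"],float))[0,0]
    T=d["T"];return T[:3,3],T[:3,:3]@np.array([p[0],-p[1],-1.])
def onz(d,u,v,z):
    o,r=ray(d,u,v);return (o+r*(z-o[2])/r[2])
def proj(d,P):
    K=np.array([[d["fx"],0,d["cx"]],[0,d["fy"],d["cy"]],[0,0,1.]])
    T=d["T"];q=(np.atleast_2d(P)-T[:3,3])@T[:3,:3]
    return cv2.projectPoints((q*[1,-1,-1])[:,None],np.zeros(3),np.zeros(3),K,np.array(d["dist"],float))[0][:,0]
E
python3 - <<'E'
from h import *
D=pickle.load(open("d0.pkl","rb"));a=D["top"]["img"][:,:,::-1];b=D["side"]["img"][:,:,::-1]
# canvas 800x600: top tray crop, top scoop crop, side scoop crop
A=cv2.resize(a[115:240,120:285],None,fx=4.8,fy=4.8,interpolation=cv2.INTER_CUBIC)
cv2.imwrite("pics/c1.png",A);print(A.shape)
B=cv2.resize(a[175:245,295:365],(400,400),interpolation=cv2.INTER_CUBIC)
C=cv2.resize(b[140:205,280:345],(400,400),interpolation=cv2.INTER_CUBIC)
cv2.imwrite("pics/c2.png",np.hstack([B,C]))
print(onz(D["top"],265/1.5625,187/1.5625,0),onz(D["top"],560/1.5625,193/1.5625,0))
E
```

```text
(600, 792, 3)
[0.71859122 0.00473498 0.        ] [ 0.72641594 -0.52672045  0.        ]
```

View pics/c1.png

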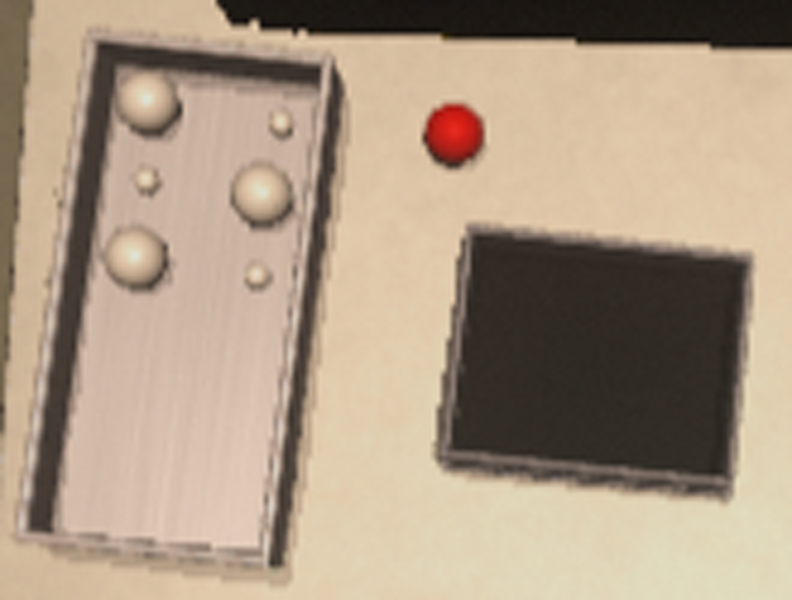

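View pics/c2.png

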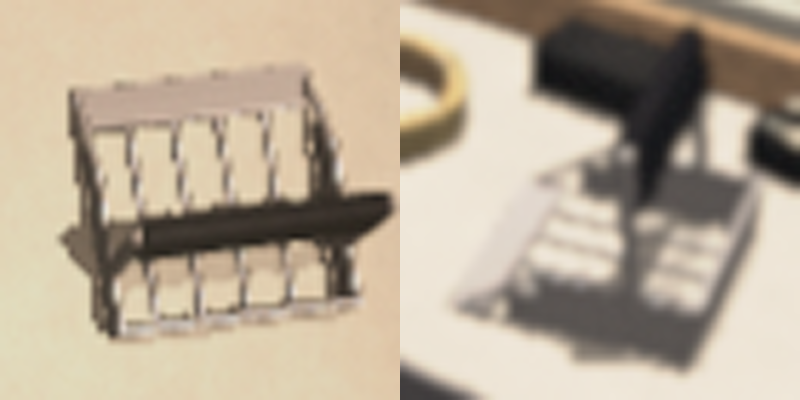

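```bash
cat > fit.py <<'E'
from h import *
from scipy.optimize import least_squares
D=pickle.load(open("d0.pkl","rb"));t=D["top"]
c1=lambda p:np.array(p)/4.8+[120,115]-0.4
c2=lambda p:np.array(p)/5.714+[295,175]-0.4
def fit(d,P,uv,x0):
    P=np.array(P,float)
    def W(x):
        c,s=np.cos(x[2]),np.sin(x[2]);return np.c_[x[0]+c*P[:,0]-s*P[:,1],x[1]+s*P[:,0]+c*P[:,1],P[:,2]]
    r=least_squares(lambda x:(proj(d,W(x))-uv).ravel(),x0,x_scale=[.1,.1,.1]);return r.x,r.fun.reshape(-1,2)
if __name__=="__main__":
    for n,P,uv,x0 in[("tray",[[.14,.067,.063],[.14,-.067,.063],[-.14,-.067,.063],[-.14,.067,.063]],c1([(93,32),(338,58),(272,566),(18,538)]),(.5,.05,0)),
     ("box",[[.065,.08,.05],[.065,-.08,.05],[-.065,-.08,.05],[-.065,.08,.05]],c1([(470,226),(752,255),(730,488),(440,460)]),(.5,-.2,0)),
     ("scoop",[[.06,.0575,0],[.06,-.0575,0],[-.06,.0575,.034],[-.06,-.0575,.034],[-.018,.055,.112],[-.018,-.055,.112]],c2([(76,92),(306,70),(118,333),(360,302),(140,235),(392,200)]),(.5,-.45,0))]:
        x,f=fit(t,P,uv,x0);print(n,x[:2].round(4),np.degrees(x[2]).round(2));print(f.round(1).tolist())
    for u,z in[((147,102),.029),((262,193),.029),((136,258),.029),((281,123),.019),((147,180),.019),((257,275),.019),((455,135),.017)]:print(onz(t,*c1(u),z).round(3))
E
python3 fit.py
```

```text
tray [0.5485 0.0169] -4.61
[[0.1, -0.5], [-0.1, -0.3], [-0.1, 0.3], [0.1, 0.5]]
box [ 0.523  -0.2083] -4.34
[[-0.9, -0.3], [0.6, 0.0], [0.6, 0.4], [-0.3, -0.1]]
scoop [ 0.4796 -0.4473] 8.03
[[-0.7, -0.4], [-0.1, -1.1], [-0.0, 0.5], [0.2, 0.9], [0.5, -0.5], [0.0, 0.6]]
[0.663 0.049 0.029]
[ 0.613 -0.018  0.029]
[0.574 0.05  0.029]
[ 0.656 -0.025  0.019]
[0.62  0.049 0.019]
[ 0.568 -0.016  0.019]
[ 0.652 -0.123  0.017]
```

```bash
cat > fit2.py <<'E'
from fit import *
s=D["side"];cs=lambda p:(np.array(p)-[400,0])/6.154+[280,140]-0.4
P=np.array([[.06,.0575,0],[.06,-.0575,0],[-.06,.0575,.034],[-.06,-.0575,.034],[-.018,.055,.112],[-.018,-.055,.112]])
Q=np.array([[.06,.0575,0],[.06,-.0575,0],[-.06,.0575,0]])
uv=c2([(76,92),(306,70),(118,333),(360,302),(140,235),(392,200)]);uw=cs([(455,305),(545,190),(690,370)])
def W(x,P):
    c,n=np.cos(x[2]),np.sin(x[2]);return np.c_[x[0]+c*P[:,0]-n*P[:,1],x[1]+n*P[:,0]+c*P[:,1],P[:,2]]
r=least_squares(lambda x:np.r_[(proj(t,W(x,P))-uv).ravel(),(proj(s,W(x,Q))-uw).ravel()],(.48,-.447,.14),loss="soft_l1")
print(r.x[:2].round(4),np.degrees(r.x[2]),r.fun.reshape(-1,2).round(1).tolist())
E
python3 fit2.py
cat > mv.py <<'E'
import numpy as np,sys
from scipy.spatial.transform import Rotation as R
from rig import sensors
a=.14
M=np.array([[-np.sin(a),np.cos(a),0],[0,0,-1],[-np.cos(a),-np.sin(a),0]])
GR=np.array([-.021,0,.092])
def tool_from_scoop(p,yaw,pitch,along=0,lat=0):
    """scoop origin p, yaw deg, pitch deg (lip up +) -> TCP pose; along = extra back-off along tool x"""
    Rs=(R.from_euler("z",yaw,degrees=True)*R.from_euler("y",-pitch,degrees=True)).as_matrix()
    Rt=Rs@M
    return np.array(p)+Rs@(GR+[0,lat,0])-Rt[:,0]*(.006+along),Rt
def rows(p,Rt,n=1,cur=None):
    s=sensors.observe();p0,R0=(s["position"],s["tool_rot"]) if cur is None else cur
    d=R0.T@(p-p0)/.025; w=R.from_matrix(R0.T@Rt).as_rotvec(degrees=True)/6
    v=np.r_[d,w];print("dist mm",np.linalg.norm(p-p0)*1e3,"rot",np.linalg.norm(w)*6)
    print([[round(float(x),2) for x in v*k/n] for k in range(1,n+1)])
E
python3 - <<'E'
from mv import *
p,Rt=tool_from_scoop((.48,-.447,.08),8,0)
print(p)
rows(np.array([.45,.1,.26]),Rt,1)
rows(p,Rt,1)
E
```

```text
[ 0.4784 -0.4477] 7.778327109859302 [[-0.5, -0.0], [0.1, -0.6], [-0.0, 0.8], [0.3, 1.4], [0.6, -0.1], [0.1, 1.2], [-1.9, 0.1], [-2.8, -1.9], [-0.1, 0.3]]
[ 0.46003348 -0.44980611  0.1779413 ]
dist mm 508.3168711343806 rot 64.57619679567534
[[-0.16, -12.66, 15.91, 10.67, 0.75, -1.18]]
dist mm 1018.7834896171332 rot 64.57619679567534
[[3.15, -33.47, 23.04, 10.67, 0.75, -1.18]]
```

Call:
arm_command:
  plan:
    - [[-0.1,-6.3,8,5.3,0.4,-0.6],[-0.16,-12.7,15.9,10.7,0.75,-1.2],[-0.16,-12.7,15.9,10.7,0.75,-1.2],[-0.16,-12.7,15.9,10.7,0.75,-1.2],[-0.16,-12.7,15.9,10.7,0.75,-1.2],[-0.16,-12.7,15.9,10.7,0.75,-1.2],[-0.16,-12.7,15.9,10.7,0.75,-1.2],[-0.16,-12.7,15.9,10.7,0.75,-1.2],[-0.16,-12.7,15.9,10.7,0.75,-1.2],[-0.16,-12.7,15.9,10.7,0.75,-1.2]]
  jaw: 0
  newtons: 90

```text
time_s: 1.1
position: [0.4455, 0.1046, 0.2601]
tool_rot: [[-0.139, 0.981, 0.136], [-0.019, 0.134, -0.991], [-0.99, -0.141, 0.0]]
ft_force: [0.8, 0.5, -0.5]
grip_width: 0.0859
```

```bash
python3 - <<'E'
from mv import *
s=sensors.observe();print(s["time_s"],s["position"],s["q"])
p,Rt=tool_from_scoop((.479,-.4475,.08),8,0)
rows(p,Rt,1)
E
```

```text
1.1 [0.4454907  0.10460937 0.26012302] [-1.009915   15.72647738 83.30314252 -1.24600633 88.95517714 -8.69961503]
dist mm 561.1313848025575 rot 0.2086884883426834
[[3.61, -1.99, 22.06, -0.03, -0.0, 0.01]]
```

Call:
arm_command:
  plan:
    - [[0,-2,22,0,0,0],[0,-2,22,0,0,0],[0,-2,22,0,0,0],[0,-2,22,0,0,0],[0,-2,22,0,0,0],[0,-2,22,0,0,0],[0,-2,22,0,0,0],[0,-2,22,0,0,0],[0,-2,22,0,0,0],[0,-2,22,0,0,0]]

```text
time_s: 2.1
position: [0.4678, -0.3948, 0.2664]
tool_rot: [[-0.139, 0.981, 0.136], [-0.019, 0.135, -0.991], [-0.99, -0.14, -0.0]]
ft_force: [0.5, -0.5, 0.8]
grip_width: 0.0854
```

Call:
arm_command:
  plan:
    - [[0,0,0.7,0,0,0],[1.5,0,0.7,0,0,0],[2.5,0,0.7,0,0,0],[2.5,0,0.7,0,0,0]]

```text
time_s: 2.5
position: [0.4607, -0.4105, 0.2011]
tool_rot: [[-0.144, 0.98, 0.135], [-0.013, 0.135, -0.991], [-0.99, -0.144, -0.006]]
ft_force: [-1.2, 0.4, 0.2]
grip_width: 0.0857
```

```bash
python3 - <<'E'
from mv import *
from h import *
from rig import get_image
D=[get_image(n) for n in("top","side")]
a,b=[d["img"][:,:,::-1] for d in D]
B=cv2.resize(a[165:245,290:370],(400,400),interpolation=cv2.INTER_CUBIC)
C=cv2.resize(b[115:205,260:350],(400,400),interpolation=cv2.INTER_CUBIC)
cv2.imwrite("pics/g1.png",np.hstack([B,C]))
s=sensors.observe();print(s["time_s"],s["position"],s["q"])
p,Rt=tool_from_scoop((.479,-.4475,.0),8,0)
rows(p,Rt,1)
E
```

```text
2.6 [ 0.46213445 -0.41143871  0.20551668] [-50.03062183  33.11902611  63.7499405   -6.83073456  87.43153724
 -57.29308541]
dist mm 114.42357018252211 rot 0.17706743539915287
[[4.31, 0.27, 1.52, -0.03, 0.0, 0.0]]
```

View pics/g1.png

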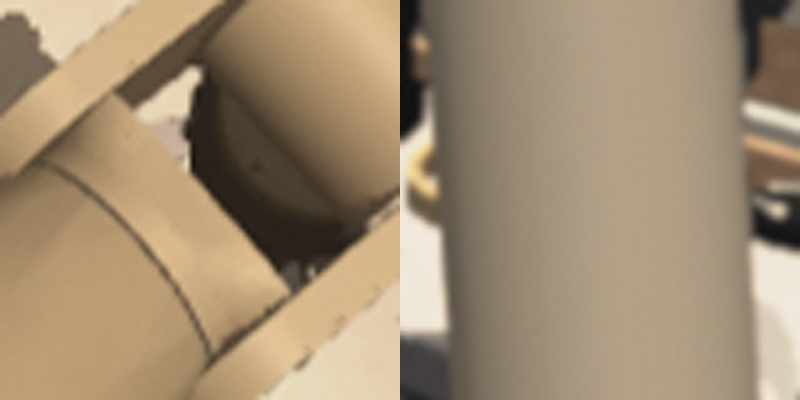

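Both cameras are blocked by the arm, so the picture shows only arm parts. I'll rely on the estimate, since the jaws leave ±36 mm of margin.

Call:
arm_command:
  plan:
    - [[0,0.27,1.5,0,0,0],[1,0.27,1.5,0,0,0],[2,0.27,1.5,0,0,0],[2.8,0.27,1.52,0,0,0],[3.4,0.27,1.52,0,0,0],[3.9,0.27,1.52,0,0,0],[4.2,0.27,1.52,0,0,0],[4.3,0.27,1.52,0,0,0],[4.3,0.27,1.52,0,0,0]]

```text
time_s: 3.5
position: [0.459, -0.4503, 0.0981]
tool_rot: [[-0.138, 0.981, 0.136], [-0.02, 0.135, -0.991], [-0.99, -0.14, 0.001]]
ft_force: [0.4, -0.3, -1.0]
grip_width: 0.0855
```

```bash
python3 - <<'E'
from mv import *
s=sensors.observe();print(s["time_s"],s["position"],s["ft_force"])
p,Rt=tool_from_scoop((.479,-.4475,.0),8,0)
rows(p,Rt,1)
E
```

```text
3.5 [ 0.45903829 -0.4503196   0.09805223] [ 0.43663073 -0.2501703  -0.95591222]
dist mm 0.11185061837641438 rot 0.17998213876025682
[[0.0, 0.0, -0.0, -0.03, 0.01, 0.0]]
```

Right on target, with no contact so far. Closing the jaws.

Call:
arm_command:
  plan:
    - [[0,0,0,0,0,0],[0,0,0,0,0,0],[0,0,0,0,0,0],[0,0,0,0,0,0],[0,0,0,0,0,0],[0,0,0,0,0,0],[0,0,0,0,0,0],[0,0,0,0,0,0]]
  jaw: 1
  newtons: 100

```text
time_s: 4.3
position: [0.4589, -0.4502, 0.0977]
tool_rot: [[-0.139, 0.981, 0.136], [-0.02, 0.135, -0.991], [-0.99, -0.14, 0.001]]
ft_force: [0.6, -0.1, 1.3]
grip_width: 0.0108
```

Call:
arm_command:
  plan:
    - [[-0.4,0,0,0,0,0],[-1.2,0.1,0,0,0,0],[-2.4,0.3,0,0,0,0],[-3.6,0.5,0,0,0,0],[-4.5,0.6,0,0,0,0],[-4.8,0.7,0,0,0,0]]

```text
time_s: 4.9
position: [0.4934, -0.4456, 0.2167]
tool_rot: [[-0.136, 0.981, 0.137], [-0.023, 0.135, -0.991], [-0.99, -0.138, 0.004]]
ft_force: [0.6, 0.5, -2.5]
grip_width: 0.0108
```

```bash
python3 - <<'E'
from mv import *
s=sensors.observe();print(s["time_s"],s["position"],s["ft_force"],s["wrist_torque"],s["grip_width"])
p,Rt=tool_from_scoop((.4817,.0223,.115),-4.6,0)
rows(p,Rt,1)
E
```

```text
4.9 [ 0.49341417 -0.44563164  0.21674994] [ 0.56658495  0.53557379 -2.52805342] [ 0.00437401 -0.1822739  -0.0078296 ] 0.010770495341431006
dist mm 470.64047489154234 rot 12.452084803831713
[[-0.1, 1.3, -18.78, 2.05, 0.32, -0.02]]
```

Call:
arm_command:
  plan:
    - [[0,0,-0.6,0,0,0],[0,0.1,-2,0.2,0,0],[0,0.2,-3.8,0.4,0,0],[0,0.3,-5.6,0.6,0.1,0],[0,0.4,-7.4,0.8,0.1,0],[0,0.5,-9.2,1,0.1,0],[0,0.7,-11,1.2,0.2,0],[0,0.8,-12.8,1.4,0.2,0],[-0.1,1,-14.6,1.6,0.2,0],[-0.1,1.1,-16.2,1.8,0.3,0]]

```text
time_s: 5.9
position: [0.4641, -0.0383, 0.2121]
tool_rot: [[-0.141, 0.988, -0.055], [0.012, -0.054, -0.998], [-0.99, -0.141, -0.005]]
ft_force: [-0.3, 0.6, -2.4]
grip_width: 0.0106
```

Call:
arm_command:
  plan:
    - [[0,0.1,-1.4,0.15,0,0],[0,0.2,-2.2,0.2,0,0],[0,0.2,-2.55,0.22,0,0],[0,0.2,-2.55,0.22,0,0],[0,0.2,-2.55,0.22,0,0]]

```text
time_s: 6.4
position: [0.4731, 0.0221, 0.2117]
tool_rot: [[-0.141, 0.987, -0.078], [0.012, -0.077, -0.997], [-0.99, -0.141, -0.001]]
ft_force: [-0.3, -0.0, -3.1]
grip_width: 0.0104
```

```bash
python3 - <<'E'
from mv import *
from h import *
from rig import get_image
D={n:get_image(n) for n in("top","side")}
pickle.dump(D,open("d1.pkl","wb"))
a,b=[D[n]["img"][:,:,::-1] for n in("top","side")]
B=cv2.resize(a[110:260,100:200],(400,600),interpolation=cv2.INTER_CUBIC)
C=cv2.resize(b[170:350,110:270],(400,450),interpolation=cv2.INTER_CUBIC)
cv2.imwrite("pics/g2.png",np.hstack([B,np.vstack([C,np.zeros((150,400,3),np.uint8)])]))
s=sensors.observe();print(s["time_s"],s["position"],s["q"])
p,Rt=tool_from_scoop((.4817,.0223,.115),-4.6,0)
rows(p,Rt,1)
E
```

```text
6.5 [0.47315674 0.02189096 0.21178494] [-11.25778542  19.81775444  85.76079522  -0.90954549  82.47493648
  -6.57880625]
dist mm 11.787677555301647 rot 0.1379569674450839
[[0.02, -0.47, -0.04, 0.02, -0.01, 0.01]]
```

View pics/g2.png

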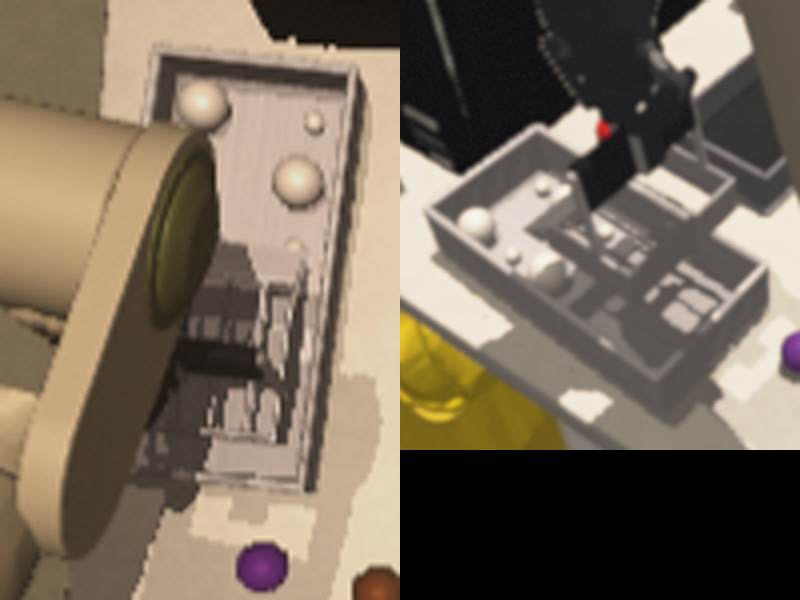

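```bash
cat > ov.py <<'E'
from mv import *
from h import *
def scoop_pose():
    s=sensors.observe();Rt=s["tool_rot"];Rs=Rt@M.T
    return s["position"]+Rt[:,0]*.006-Rs@GR,Rs
h=.0575
SC=[[(.06,h,0),(.06,-h,0),(-.06,-h,0),(-.06,h,0),(.06,h,0)],[(.018,-h,.034),(-.06,-h,.034),(-.06,h,.034),(.018,h,.034)],[(.06,-h,0),(.018,-h,.034)],[(.06,h,0),(.018,h,.034)],[(-.06,-h,0),(-.06,-h,.034)],[(-.06,h,0),(-.06,h,.034)],[(-.018,-.055,.112),(-.018,.055,.112)]]
def draw(im,d,o,sc,L,p,Rs,col):
    for l in L:
        q=proj(d,np.array(l)@Rs.T+p);q=((q+.5-o)*sc)
        cv2.polylines(im,[np.int32(q*16)],False,col,1,cv2.LINE_AA,4)
def rect(x,y,z):return [[(x,y,z),(x,-y,z),(-x,-y,z),(-x,y,z),(x,y,z)]]
E
python3 - <<'E'
from ov import *
D=pickle.load(open("d1.pkl","rb"))
p,Rs=scoop_pose();print(p,Rs.round(3).tolist())
Rt=R.from_euler("z",-4.6,degrees=True).as_matrix()
out=[]
for n,o,w in(("top",(130,110),(80,130)),("side",(110,170),(160,160))):
    d=D[n];im=d["img"][o[1]:o[1]+w[1],o[0]:o[0]+w[0],::-1];sc=np.array([400/w[0],600/w[1]]) 
    sc=np.array([min(sc)]*2);im=cv2.resize(im,None,fx=sc[0],fy=sc[0],interpolation=cv2.INTER_CUBIC)
    draw(im,d,o,sc,SC,p,Rs,(0,0,255))
    draw(im,d,o,sc,rect(.135,.062,.063)+rect(.135,.062,.012),np.array([.5485,.0169,0]),Rt,(0,200,0))
    out.append(np.vstack([im,np.zeros((600-im.shape[0],im.shape[1],3),np.uint8)]))
cv2.imwrite("pics/g3.png",np.hstack(out))
E
```

```text
[0.49312592 0.02040417 0.11381527] [[0.997, 0.078, 0.001], [-0.078, 0.997, -0.001], [-0.001, 0.001, 1.0]]
```

View pics/g3.png

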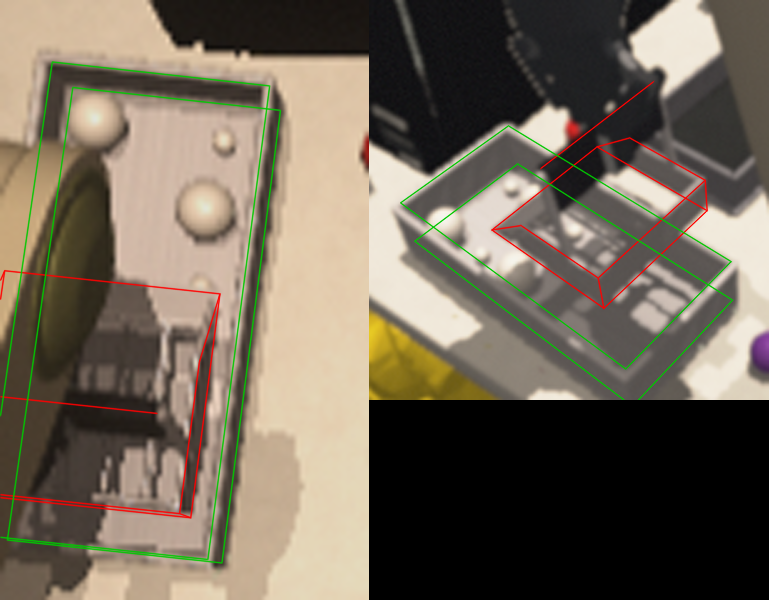

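The green tray model and red scoop model match the picture to about 1 px: bar end (157,412), back corner (188,515). The scoop is held straight and centred, so I'll lower it into the empty half of the tray.

Call:
arm_command:
  plan:
    - [[0,-0.2,0,0,0,0],[0,-0.47,-0.04,0,0,0],[0.4,-0.53,-0.04,0,0,0],[1,-0.61,-0.04,0,0,0],[1.6,-0.69,-0.04,0,0,0],[2,-0.75,-0.04,0,0,0],[2,-0.75,-0.04,0,0,0]]

```text
time_s: 7.2
position: [0.4468, 0.026, 0.1639]
tool_rot: [[-0.143, 0.987, -0.077], [0.012, -0.076, -0.997], [-0.99, -0.143, -0.001]]
ft_force: [-0.1, -0.3, -2.4]
grip_width: 0.0112
```

```bash
python3 - <<'E'
from ov import *
s=sensors.observe();print(s["time_s"],s["ft_force"],scoop_pose()[0])
p,Rt=tool_from_scoop((.4817,.0223,.0122),-4.6,0)
rows(p,Rt,1)
E
```

```text
7.2 [-0.08394868 -0.28623435 -2.39261821] [0.46653973 0.02464357 0.06589381]
dist mm 55.81032233105485 rot 0.2868433746553093
[[2.04, 0.9, 0.04, 0.03, -0.01, 0.04]]
```

The y compensation had the wrong sign, so the scoop sits 15 mm too far back. It is still above the rim. I'll correct forward first, then go down.

Call:
arm_command:
  plan:
    - [[-0.08,0.3,0,0,0,0],[-0.08,0.6,0.02,0,0,0],[-0.08,0.6,0.04,0,0,0.04],[0.3,0.66,0.04,0,0,0.04],[0.8,0.73,0.04,0,0,0.04],[1.3,0.8,0.04,0,0,0.04],[1.5,0.83,0.04,0,0,0.04],[1.5,0.83,0.04,0,0,0.04]]

```text
time_s: 8.0
position: [0.4625, 0.0241, 0.1243]
tool_rot: [[-0.138, 0.987, -0.077], [0.013, -0.076, -0.997], [-0.99, -0.138, -0.002]]
ft_force: [-0.1, 2.1, -2.6]
grip_width: 0.0113
```

```bash
python3 - <<'E'
from ov import *
s=sensors.observe();print(s["time_s"],s["ft_force"],s["wrist_torque"],scoop_pose()[0])
p,Rt=tool_from_scoop((.4817,.0223,.0122),-4.6,0)
rows(p,Rt,1)
E
```

```text
8.0 [-0.09943338  2.08847644 -2.60175302] [ 0.65894613 -0.17067949 -0.07486653] [0.48274482 0.02272509 0.02638339]
dist mm 14.18514026391124 rot 0.21166941543719459
[[0.57, 0.04, 0.01, 0.03, -0.01, -0.01]]
```

Fy reads +2 N, so the scoop touches the -y wall. I'll shift it about 3 mm towards +y and check.

Call:
arm_command:
  plan:
    - [[0,0,-0.12,0,0,0],[0,0,-0.12,0,0,0],[0,0,-0.12,0,0,0]]

```text
time_s: 8.3
position: [0.4634, 0.0267, 0.1254]
tool_rot: [[-0.135, 0.988, -0.077], [0.011, -0.076, -0.997], [-0.991, -0.135, -0.001]]
ft_force: [0.2, -0.3, -2.5]
grip_width: 0.011
```

Call:
arm_command:
  plan:
    - [[0,0,-0.16,0,0,0],[0,0,-0.16,0,0,0],[0,0,-0.16,0,0,0]]

```text
time_s: 8.6
position: [0.4638, 0.0295, 0.1254]
tool_rot: [[-0.135, 0.988, -0.076], [0.008, -0.076, -0.997], [-0.991, -0.135, 0.003]]
ft_force: [-1.1, -9.0, -3.2]
grip_width: 0.0109
```

```bash
python3 - <<'E'
from ov import *
s=sensors.observe();print(s["time_s"],s["ft_force"],s["wrist_torque"],scoop_pose()[0])
E
```

```text
8.6 [-1.0662624  -8.98656582 -3.19013444] [-1.8761579   0.03402391  0.22448652] [0.4842711  0.02764759 0.02753992]
```

Call:
arm_command:
  plan:
    - [[0,0,0.17,0,0,0],[0,0,0.17,0,0,0],[0.2,0.03,0.17,0,0,0],[0.4,0.06,0.17,0,0,0],[0.5,0.08,0.17,0,0,0],[0.55,0.08,0.17,0,0,0],[0.55,0.08,0.17,0,0,0]]

```text
time_s: 9.3
position: [0.4632, 0.0266, 0.1109]
tool_rot: [[-0.136, 0.988, -0.077], [0.012, -0.076, -0.997], [-0.991, -0.137, -0.001]]
ft_force: [0.1, -0.2, -2.0]
grip_width: 0.0107
```

```bash
python3 - <<'E'
from ov import *
s=sensors.observe();print(s["time_s"],s["ft_force"],s["wrist_torque"],scoop_pose()[0],(s["tool_rot"]@M.T).round(3).tolist())
E
```

```text
9.3 [ 0.12211743 -0.2278553  -2.02983003] [ 0.0137573  -0.08727639 -0.05177051] [0.48355629 0.02513892 0.01304431] [[0.997, 0.077, -0.003], [-0.077, 0.997, -0.001], [0.003, 0.001, 1.0]]
```

Call:
arm_command:
  plan:
    - [[0.06,0.01,0,0,0,0],[0.06,0.01,0,0,0,0]]

```text
time_s: 9.5
position: [0.4635, 0.0265, 0.1098]
tool_rot: [[-0.135, 0.988, -0.077], [0.012, -0.076, -0.997], [-0.991, -0.136, -0.001]]
ft_force: [0.7, 0.0, -1.5]
grip_width: 0.011
```

Call:
arm_command:
  plan:
    - [[-0.02,0.2,0,0,0,0],[-0.06,0.5,0,0,0,0],[-0.1,0.8,0,0,0,0],[-0.14,1.1,0,0,0,0],[-0.18,1.4,0,0,0,0],[-0.22,1.7,0,0,0,0],[-0.26,2.0,0,0,0,0],[-0.29,2.2,0,0,0,0],[-0.29,2.3,0,0,0,0]]

```text
time_s: 10.4
position: [0.5218, 0.022, 0.1096]
tool_rot: [[-0.136, 0.988, -0.077], [0.011, -0.076, -0.997], [-0.991, -0.136, -0.001]]
ft_force: [-5.1, 0.4, 12.4]
grip_width: 0.011
```

```bash
python3 - <<'E'
from ov import *
s=sensors.observe();print(s["time_s"],s["ft_force"],s["wrist_torque"],scoop_pose()[0],(s["tool_rot"]@M.T).round(3).tolist())
E
```

```text
10.4 [-5.1075743   0.40579932 12.36356684] [0.21411364 1.34376994 0.02311113] [0.54225083 0.0205116  0.01167773] [[0.997, 0.077, -0.003], [-0.077, 0.997, -0.001], [0.003, 0.001, 1.0]]
```

Call:
arm_command:
  plan:
    - [[-0.05,0.2,0,0,0,0],[-0.1,0.5,0,0,0,0],[-0.14,0.8,0,0,0,0],[-0.18,1.1,0,0,0,0],[-0.22,1.4,0,0,0,0],[-0.26,1.7,0,0,0,0],[-0.3,2.0,0,0,0,0],[-0.34,2.3,0,0,0,0],[-0.36,2.4,0,0,0,0]]

```text
time_s: 11.3
position: [0.5821, 0.0173, 0.1096]
tool_rot: [[-0.136, 0.988, -0.077], [0.012, -0.076, -0.997], [-0.991, -0.137, -0.001]]
ft_force: [-3.4, -0.6, 2.8]
grip_width: 0.0106
```

```bash
python3 - <<'E'
from ov import *
from rig import get_image
s=sensors.observe();print(s["time_s"],s["ft_force"],s["wrist_torque"],scoop_pose()[0],(s["tool_rot"]@M.T).round(3).tolist())
D={n:get_image(n) for n in("top","side")}
a,b=[D[n]["img"][:,:,::-1] for n in("top","side")]
B=cv2.resize(a[110:230,120:200],(400,600),interpolation=cv2.INTER_CUBIC)
C=cv2.resize(b[200:320,110:230],(400,400),interpolation=cv2.INTER_CUBIC)
cv2.imwrite("pics/g4.png",np.hstack([B,np.vstack([C,np.zeros((200,400,3),np.uint8)])]))
E
```

```text
11.3 [-3.38364684 -0.6079596   2.78039461] [0.1498801  0.98715903 0.09630294] [0.60249399 0.01585286 0.01170858] [[0.997, 0.077, -0.003], [-0.077, 0.997, -0.001], [0.003, 0.001, 1.0]]
```

View pics/g4.png

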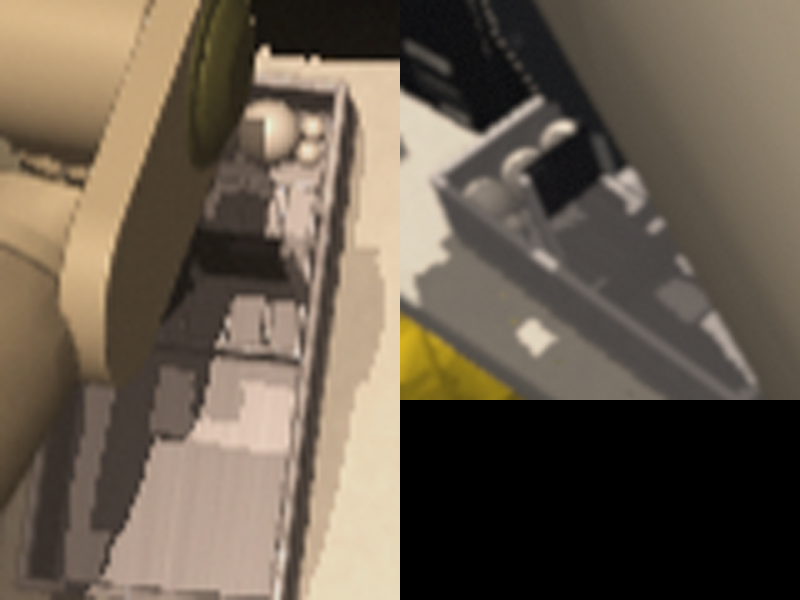

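The side view shows the three large balls in a row against the end wall, at (485,200), (520,165) and (560,130). Two small balls are in the right corner at (312,125) and (308,150) in the top view. About 20 mm is left, so I'll push on gently.

Call:
arm_command:
  plan:
    - [[-0.01,0.1,0,0,0,0],[-0.03,0.22,0,0,0,0],[-0.05,0.34,0,0,0,0],[-0.06,0.44,0,0,0,0],[-0.06,0.44,0,0,0,0]]

```text
time_s: 11.9
position: [0.593, 0.0166, 0.1096]
tool_rot: [[-0.136, 0.988, -0.077], [0.012, -0.076, -0.997], [-0.991, -0.136, -0.001]]
ft_force: [-1.6, 1.0, 1.4]
grip_width: 0.0109
```

Call:
arm_command:
  plan:
    - [[-0.01,0.08,0,0,0,0],[-0.02,0.16,0,0,0,0],[-0.02,0.16,0,0,0,0]]

```text
time_s: 12.2
position: [0.5965, 0.0163, 0.1096]
tool_rot: [[-0.137, 0.988, -0.077], [0.012, -0.076, -0.997], [-0.991, -0.137, -0.001]]
ft_force: [-4.1, 0.9, 1.9]
grip_width: 0.0111
```

```bash
python3 - <<'E'
from ov import *
s=sensors.observe();print(s["time_s"],s["ft_force"],s["wrist_torque"],scoop_pose()[0],(s["tool_rot"]@M.T).round(3).tolist())
E
```

```text
12.2 [-4.0708542   0.86288097  1.91064833] [0.26975897 1.1468564  0.06887956] [0.61682669 0.01486734 0.01173238] [[0.997, 0.077, -0.002], [-0.077, 0.997, -0.001], [0.002, 0.001, 1.0]]
```

Call:
arm_command:
  plan:
    - [[-0.01,0.08,0,0,0,0],[-0.02,0.16,0,0,0,0],[-0.02,0.16,0,0,0,0]]

```text
time_s: 12.5
position: [0.6011, 0.0159, 0.1096]
tool_rot: [[-0.135, 0.988, -0.077], [0.012, -0.076, -0.997], [-0.991, -0.136, -0.001]]
ft_force: [-1.0, 0.8, 2.5]
grip_width: 0.0107
```

Call:
arm_command:
  plan:
    - [[-0.01,0.06,0,0,0,0],[-0.01,0.1,0,0,0,0],[-0.01,0.1,0,0,0,0]]

```text
time_s: 12.8
position: [0.6024, 0.0158, 0.1096]
tool_rot: [[-0.138, 0.987, -0.077], [0.012, -0.077, -0.997], [-0.99, -0.139, -0.001]]
ft_force: [-9.4, 0.5, 4.7]
grip_width: 0.0105
```

```bash
cat >> mv.py <<'E'
def seq(poses,cur=None):
    s=sensors.observe();p0,R0=(s["position"],s["tool_rot"])
    out=[]
    for p,Rt in poses:
        out.append([round(float(x),2) for x in np.r_[R0.T@(p-p0)/.025,R.from_matrix(R0.T@Rt).as_rotvec(degrees=True)/6]])
    print(out)
E
python3 - <<'E'
from ov import *
p,Rs=scoop_pose();print(p)
yaw=np.degrees(np.arctan2(Rs[1,0],Rs[0,0]));print(yaw)
fw=np.array([np.cos(np.radians(yaw)),np.sin(np.radians(yaw)),0])
be=p-.0615*fw+[0,0,.0008]
P=[]
for th in (1,3,5,7,9,11,13,15,17,18):
    t=np.radians(th);o=be+.06*(np.cos(t)*fw+np.sin(t)*np.array([0,0,1]))
    P.append(tool_from_scoop(o,yaw,th))
seq(P)
E
```

```text
[0.62255141 0.01437492 0.01169061]
-4.440381654043305
[[-0.04, -0.13, -0.0, 0.0, -0.01, 0.16], [-0.07, -0.28, -0.0, 0.0, -0.01, 0.49], [-0.1, -0.42, -0.0, 0.0, -0.01, 0.83], [-0.12, -0.57, -0.0, 0.0, -0.01, 1.16], [-0.14, -0.72, -0.0, 0.0, -0.01, 1.49], [-0.15, -0.86, -0.0, 0.0, -0.01, 1.83], [-0.15, -1.01, -0.0, 0.0, -0.01, 2.16], [-0.15, -1.16, -0.0, 0.0, -0.01, 2.49], [-0.15, -1.31, -0.0, -0.0, -0.01, 2.83], [-0.14, -1.38, -0.0, -0.0, -0.01, 2.99]]
```

Call:
arm_command:
  plan:
    - [[-0.04,-0.14,0,0,0,0.16],[-0.07,-0.3,0,0,0,0.49],[-0.1,-0.44,0,0,0,0.83],[-0.12,-0.59,0,0,0,1.16],[-0.14,-0.74,0,0,0,1.49],[-0.15,-0.88,0,0,0,1.83],[-0.15,-1.03,0,0,0,2.16],[-0.15,-1.18,0,0,0,2.49],[-0.15,-1.33,0,0,0,2.83],[-0.14,-1.4,0,0,0,3]]

```text
time_s: 13.8
position: [0.5686, 0.0183, 0.1173]
tool_rot: [[0.177, 0.981, -0.077], [-0.013, -0.076, -0.997], [-0.984, 0.178, -0.001]]
ft_force: [-0.1, 0.0, -5.7]
grip_width: 0.0115
```

```bash
python3 - <<'E'
from ov import *
from rig import get_image
s=sensors.observe();print(s["time_s"],s["ft_force"],s["wrist_torque"],scoop_pose()[0],(s["tool_rot"]@M.T).round(3).tolist())
D={n:get_image(n) for n in("top","side")}
a,b=[D[n]["img"][:,:,::-1] for n in("top","side")]
B=cv2.resize(a[110:230,120:200],(400,600),interpolation=cv2.INTER_CUBIC)
C=cv2.resize(b[200:320,110:230],(400,400),interpolation=cv2.INTER_CUBIC)
cv2.imwrite("pics/g5.png",np.hstack([B,np.vstack([C,np.zeros((200,400,3),np.uint8)])]))
E
```

```text
13.8 [-0.08596778  0.04825039 -5.71013983] [ 0.00454949  0.41093952 -0.05967585] [0.6183096  0.01456614 0.03065113] [[0.947, 0.077, -0.312], [-0.074, 0.997, 0.023], [0.313, 0.001, 0.95]]
```

View pics/g5.png

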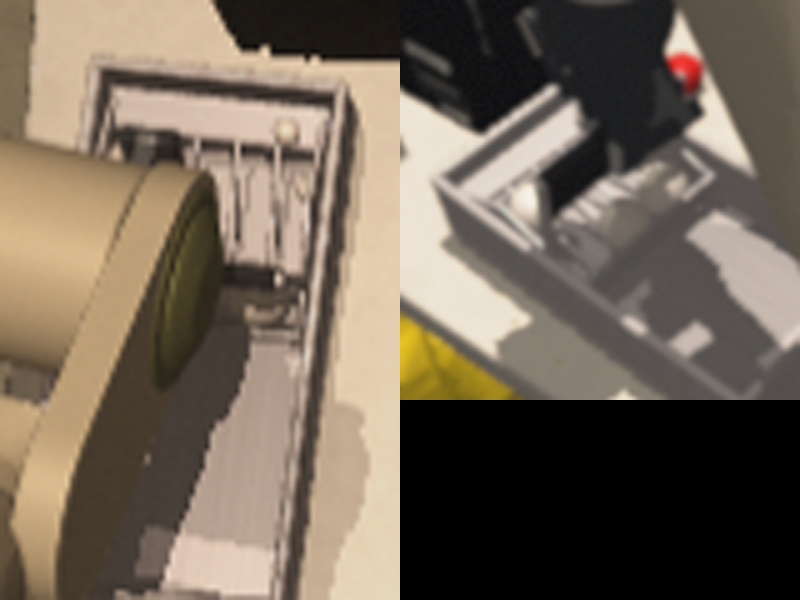

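Force rose by 3.2 N, about three large balls' worth. Large balls show at the back of the scoop around (590,245), (628,232) and (668,188), and another ball appears near the lip at (525,195). Small balls are still settling at (287,130) and (302,185) in the top view. I'll lift a little, tilt more and jiggle so the small ones drop through.

Call:
arm_command:
  plan:
    - [[-0.3,-0.05,0,0,0,0.3],[-0.6,-0.2,0,0,0,0.7],[-0.6,-0.2,0,0,0,0.7],[-0.6,-0.1,0,0,0,0.5],[-0.6,-0.25,0,0,0,0.9],[-0.6,-0.1,0,0,0,0.5],[-0.6,-0.25,0,0,0,0.9],[-0.6,-0.2,0,0,0,0.7],[-0.6,-0.2,0,0,0,0.7]]

```text
time_s: 14.8
position: [0.5622, 0.0187, 0.1318]
tool_rot: [[0.248, 0.966, -0.077], [-0.018, -0.075, -0.997], [-0.969, 0.248, -0.001]]
ft_force: [0.2, 0.4, -4.5]
grip_width: 0.011
```

```bash
python3 - <<'E'
from ov import *
from rig import get_image
s=sensors.observe();print(s["time_s"],s["ft_force"],s["wrist_torque"],scoop_pose()[0],(s["tool_rot"]@M.T).round(3).tolist())
D={n:get_image(n) for n in("top","side")}
a,b=[D[n]["img"][:,:,::-1] for n in("top","side")]
B=cv2.resize(a[110:200,120:200],(400,450),interpolation=cv2.INTER_CUBIC)
C=cv2.resize(b[215:295,115:195],(400,400),interpolation=cv2.INTER_CUBIC)
C=np.uint8(255*(C/255.)**.6)
cv2.imwrite("pics/g6.png",np.hstack([B,np.vstack([C,np.zeros((50,400,3),np.uint8)])]))
E
```

```text
14.8 [ 0.15365213  0.39004914 -4.51441239] [-0.03424176  0.3599108   0.07974011] [0.61796844 0.01450017 0.04889925] [[0.922, 0.077, -0.38], [-0.072, 0.997, 0.029], [0.381, 0.001, 0.925]]
```

View pics/g6.png

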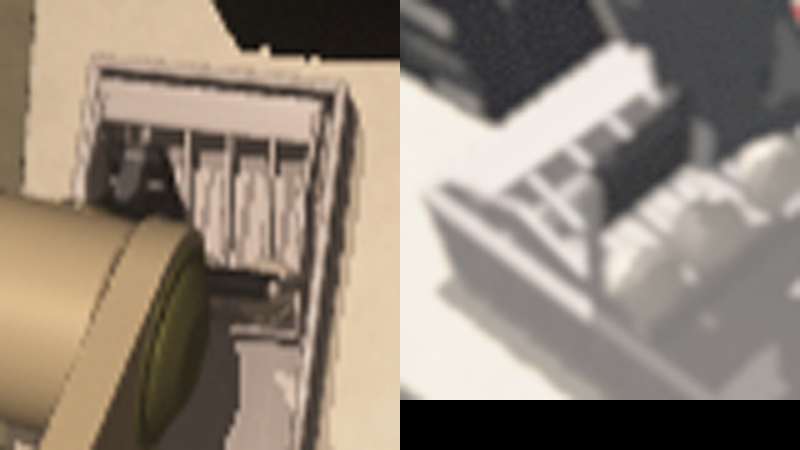

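All three large balls now lie at the back of the scoop: side view (640,275), (710,235), (770,170). One small ball is on the tray floor near (710,320). I'll rock the scoop once through level to free any wedged small ball while it is still inside the tray.

Call:
arm_command:
  plan:
    - [[0,0,0,0,0,-1.4],[0,0,0,0,0,-2.8],[0,0,0,0,0,-4.0],[0,0,0,0,0,-4.0],[0,0,0,0,0,-2.8],[0,0,0,0,0,-1.4],[0,0,0,0,0,0],[0,0,0,0,0,0],[0,0.1,0,0,0,-0.3],[0,0,0,0,0,0]]

```text
time_s: 15.9
position: [0.563, 0.0185, 0.1325]
tool_rot: [[0.247, 0.966, -0.077], [-0.018, -0.075, -0.997], [-0.969, 0.248, -0.001]]
ft_force: [1.5, -0.7, -5.3]
grip_width: 0.0107
```

```bash
python3 - <<'E'
from ov import *
s=sensors.observe();print(s["time_s"],s["ft_force"],s["wrist_torque"])
p,Rs=scoop_pose();print(p,p+Rs@[-.06,0,0])
yaw=-4.4;fw=np.array([np.cos(np.radians(yaw)),np.sin(np.radians(yaw)),0])
# straight up (slightly back) to back-edge z .10
seq([tool_from_scoop(p-fw*b+[0,0,h],yaw,20) for h,b in((.008,.0),(.025,.005),(.05,.01),(.07,.015),(.08,.02),(.08,.02))])
E
```

```text
15.9 [ 1.52118357 -0.73887947 -5.28152566] [-0.06728307  0.37399353 -0.02752986]
[0.61874709 0.0142417  0.04960452] [0.56343508 0.0185559  0.02675787]
[[-0.36, 0.24, -0.0, -0.01, -0.01, -0.4], [-1.07, 0.21, -0.0, -0.01, -0.01, -0.4], [-2.09, 0.27, -0.0, -0.01, -0.01, -0.4], [-2.91, 0.27, -0.0, -0.01, -0.01, -0.4], [-3.35, 0.18, -0.0, -0.01, -0.01, -0.4], [-3.35, 0.18, -0.0, -0.01, -0.01, -0.4]]
```

Call:
arm_command:
  plan:
    - [[-0.3,0.24,0,0,0,-0.4],[-0.8,0.23,0,0,0,-0.4],[-1.5,0.25,0,0,0,-0.4],[-2.2,0.27,0,0,0,-0.4],[-2.9,0.27,0,0,0,-0.4],[-3.3,0.18,0,0,0,-0.4],[-3.35,0.18,0,0,0,-0.4],[-3.35,0.18,0,0,0,-0.4]]

```text
time_s: 16.7
position: [0.5449, 0.0201, 0.2137]
tool_rot: [[0.206, 0.975, -0.077], [-0.015, -0.076, -0.997], [-0.978, 0.207, -0.001]]
ft_force: [0.4, 0.1, -6.2]
grip_width: 0.0112
```

```bash
python3 - <<'E'
from ov import *
s=sensors.observe();print(s["time_s"],s["ft_force"],s["wrist_torque"])
p,Rs=scoop_pose();print(p,p+Rs@[-.06,0,0])
# pre-pour: back away, then pose above box: pitch 20; lip final target box-local (-.02,0)
yaw=-4.4;fw=np.array([np.cos(np.radians(yaw)),np.sin(np.radians(yaw)),0])
rows(*tool_from_scoop(np.array([.52,.02,.13]),yaw,20))
rows(*tool_from_scoop(np.array([.45,-.203,.13]),yaw,20))
E
```

```text
16.7 [ 0.35689264  0.1078221  -6.1861197 ] [-0.02499957  0.39323949  0.01531638]
[0.59715587 0.0161615  0.12855024] [0.54093118 0.02053917 0.1080656 ]
dist mm 77.31767865051111 rot 0.07801288960726063
[[-0.7, -3.01, 0.08, -0.01, -0.01, 0.01]]
dist mm 263.956643347621 rot 0.07801288960726063
[[-1.14, -5.07, 9.19, -0.01, -0.01, 0.01]]
```

Weight is consistent with three balls (-6.2 N). I'll move back but stay over the tray, and count the small balls before leaving it.

Call:
arm_command:
  plan:
    - [[-0.1,-0.3,0,0,0,0],[-0.2,-0.9,0,0,0,0],[-0.4,-1.6,0,0,0,0],[-0.55,-2.3,0,0,0,0],[-0.65,-2.8,0,0,0,0],[-0.7,-3,0,0,0,0],[-0.7,-3,0,0,0,0]]

```text
time_s: 17.4
position: [0.4679, 0.0261, 0.2153]
tool_rot: [[0.206, 0.975, -0.077], [-0.015, -0.076, -0.997], [-0.978, 0.207, -0.001]]
ft_force: [1.1, 0.9, -6.3]
grip_width: 0.011
```

```bash
python3 - <<'E'
from ov import *
from rig import get_image
s=sensors.observe();print(s["time_s"],s["ft_force"])
D={n:get_image(n) for n in("top","side")};pickle.dump(D,open("d2.pkl","wb"))
a,b=[D[n]["img"][:,:,::-1] for n in("top","side")]
B=cv2.resize(a[110:240,115:200],(392,600),interpolation=cv2.INTER_CUBIC)
C=cv2.resize(b[190:340,115:265],(400,400),interpolation=cv2.INTER_CUBIC)
C=np.uint8(255*(C/255.)**.6);B=np.uint8(255*(B/255.)**.7)
cv2.imwrite("pics/g7.png",np.hstack([B,np.vstack([C,np.zeros((200,400,3),np.uint8)])]))
E
```

```text
17.4 [ 1.09266397  0.88563702 -6.33474166]
```

View pics/g7.png

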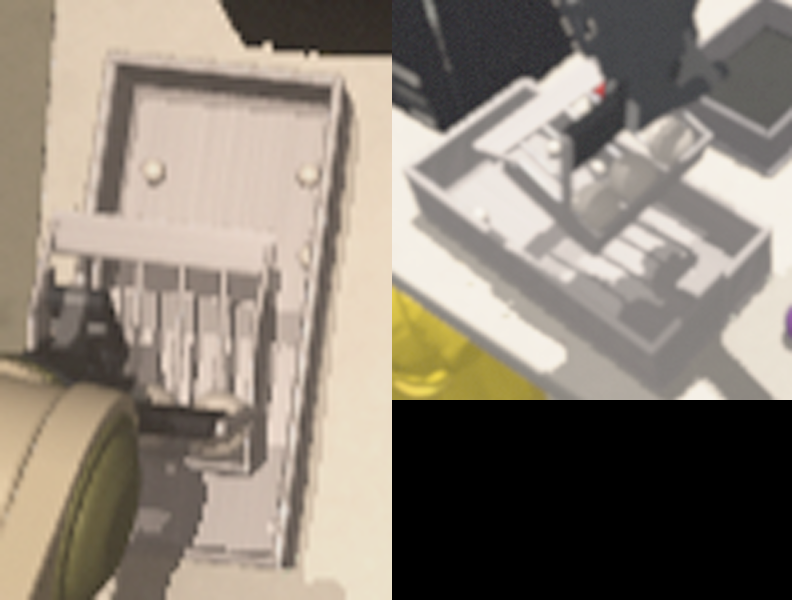

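All three small balls are in the tray: top view (152,172), (308,174) and (306,256), and side view (482,215), (552,150) and (598,165). The three large ones are in the scoop. Next, the box.

```bash
python3 - <<'E'
from ov import *
yaw=-4.4
rows(*tool_from_scoop(np.array([.45,-.205,.13]),yaw,20))
E
```

```text
dist mm 237.77291338678867 rot 0.07065167662471691
[[-0.44, -2.09, 9.27, -0.01, -0.01, -0.0]]
```

Call:
arm_command:
  plan:
    - [[0,-0.1,0.3,0,0,0],[-0.05,-0.25,1,0,0,0],[-0.1,-0.5,2.1,0,0,0],[-0.16,-0.75,3.3,0,0,0],[-0.2,-1,4.5,0,0,0],[-0.27,-1.3,5.8,0,0,0],[-0.33,-1.6,7,0,0,0],[-0.4,-1.85,8.2,0,0,0],[-0.44,-2,9,0,0,0],[-0.44,-2.1,9.3,0,0,0]]

```text
time_s: 18.5
position: [0.3966, -0.204, 0.2151]
tool_rot: [[0.207, 0.975, -0.08], [-0.017, -0.078, -0.997], [-0.978, 0.208, 0.0]]
ft_force: [0.2, 0.8, -6.3]
grip_width: 0.0107
```

```bash
python3 - <<'E'
from ov import *
s=sensors.observe();print(s["time_s"],s["ft_force"]);p,Rs=scoop_pose();print(p)
yaw=-4.4;fw=np.array([np.cos(np.radians(yaw)),np.sin(np.radians(yaw)),0])
# lip target in world: box (.523,-.2083); lip at local x -.015
lip=np.array([.523,-.2083,0])-.012*fw
def L(pitch,z):
    t=np.radians(pitch);return tool_from_scoop(lip+[0,0,z]-.06*(fw*np.cos(t)+np.array([0,0,np.sin(t)])),yaw,pitch)
for l in ((20,.13),(16,.12),(12,.105),(8,.09),(4,.075),(2,.068),(1,.063)): pass
seq([L(20,.14),L(18,.13),L(15,.118),L(12,.105),L(9,.093),L(6,.081),L(4,.072),L(3,.066),L(3,.066)])
seq([L(1,.064),L(-1,.062),L(-3,.062),L(-5,.062),L(-7,.062),L(-9,.062),L(-11,.062),L(-13,.062),L(-15,.062),L(-17,.062)])
E
```

```text
18.5 [ 0.16599197  0.76172768 -6.27726727]
[ 0.44889168 -0.2082197   0.1299257 ]
[[0.45, 0.13, -0.22, -0.03, 0.01, -0.0], [0.72, 0.17, -0.22, -0.03, 0.01, -0.33], [1.0, 0.26, -0.22, -0.03, 0.0, -0.83], [1.34, 0.35, -0.22, -0.03, 0.0, -1.33], [1.65, 0.46, -0.22, -0.03, 0.0, -1.83], [1.96, 0.58, -0.22, -0.03, 0.0, -2.33], [2.22, 0.65, -0.22, -0.03, 0.0, -2.67], [2.41, 0.68, -0.22, -0.03, 0.0, -2.83], [2.41, 0.68, -0.22, -0.03, 0.0, -2.83]]
[[2.4, 0.82, -0.22, -0.03, 0.0, -3.17], [2.4, 0.96, -0.22, -0.03, 0.0, -3.5], [2.33, 1.12, -0.22, -0.03, 0.0, -3.83], [2.26, 1.28, -0.22, -0.03, -0.0, -4.17], [2.19, 1.44, -0.22, -0.03, -0.0, -4.5], [2.13, 1.61, -0.22, -0.03, -0.0, -4.83], [2.08, 1.78, -0.22, -0.03, -0.0, -5.17], [2.03, 1.95, -0.22, -0.03, -0.0, -5.5], [1.99, 2.12, -0.23, -0.03, -0.0, -5.83], [1.96, 2.3, -0.23, -0.03, -0.0, -6.17]]
```

Call:
arm_command:
  plan:
    - [[0.45,0.13,-0.22,0,0,0],[0.72,0.17,-0.22,0,0,-0.3],[1.0,0.26,-0.22,0,0,-0.8],[1.34,0.35,-0.22,0,0,-1.3],[1.65,0.46,-0.22,0,0,-1.8],[1.96,0.58,-0.22,0,0,-2.3],[2.22,0.65,-0.22,0,0,-2.67],[2.41,0.68,-0.22,0,0,-2.8],[2.41,0.68,-0.22,0,0,-2.8]]

```text
time_s: 19.4
position: [0.4267, -0.1981, 0.1589]
tool_rot: [[-0.085, 0.993, -0.076], [0.008, -0.076, -0.997], [-0.996, -0.085, -0.002]]
ft_force: [-0.5, -0.6, -6.1]
grip_width: 0.0109
```

```bash
python3 - <<'E'
from ov import *
s=sensors.observe();print(s["time_s"],s["ft_force"],s["q"]);p,Rs=scoop_pose();print(p,p+Rs@[.06,0,0],p+Rs@[-.06,0,0])
yaw=-4.4;fw=np.array([np.cos(np.radians(yaw)),np.sin(np.radians(yaw)),0])
lip=np.array([.523,-.2083,0])-.012*fw
def L(pitch,z):
    t=np.radians(pitch);return tool_from_scoop(lip+[0,0,z]-.06*(fw*np.cos(t)+np.array([0,0,np.sin(t)])),yaw,pitch)
seq([L(1,.064),L(-1,.062),L(-3,.062),L(-5,.062),L(-7,.062),L(-9,.062),L(-11,.062),L(-13,.062),L(-15,.062),L(-17,.062)])
E
```

```text
19.4 [-0.46642242 -0.61914338 -6.14902576] [-38.0328102   21.63232439  92.78215714  -2.80144835  69.74431844
 -32.58740046]
[ 0.45206265 -0.19986879  0.06223617] [ 0.5117978  -0.20445441  0.06550483] [ 0.3923275  -0.19528317  0.05896752]
[[-0.07, 0.11, 0.11, 0.0, -0.02, -0.35], [-0.12, 0.25, 0.11, 0.0, -0.02, -0.69], [-0.24, 0.38, 0.11, 0.0, -0.02, -1.02], [-0.35, 0.51, 0.11, 0.01, -0.02, -1.35], [-0.46, 0.65, 0.11, 0.01, -0.02, -1.69], [-0.56, 0.79, 0.11, 0.01, -0.02, -2.02], [-0.66, 0.94, 0.11, 0.01, -0.02, -2.35], [-0.76, 1.09, 0.11, 0.01, -0.02, -2.69], [-0.85, 1.24, 0.11, 0.01, -0.02, -3.02], [-0.93, 1.4, 0.11, 0.01, -0.02, -3.35]]
```

Call:
arm_command:
  plan:
    - [[-0.07,0.11,0.1,0,0,-0.35],[-0.12,0.25,0.1,0,0,-0.7],[-0.24,0.38,0.1,0,0,-1.0],[-0.3,0.45,0.1,0,0,-1.2],[-0.35,0.51,0.1,0,0,-1.35],[-0.35,0.51,0.1,0,0,-1.35],[-0.4,0.58,0.1,0,0,-1.5],[-0.46,0.65,0.1,0,0,-1.7],[-0.56,0.79,0.1,0,0,-2.0],[-0.66,0.94,0.1,0,0,-2.35]]

```text
time_s: 20.4
position: [0.4511, -0.2028, 0.1744]
tool_rot: [[-0.325, 0.943, -0.077], [0.026, -0.073, -0.997], [-0.945, -0.326, -0.001]]
ft_force: [-0.4, -0.4, -5.9]
grip_width: 0.011
```

Call:
arm_command:
  plan:
    - [[-0.1,0.17,0,0,0,-0.35],[-0.2,0.34,0,0,0,-0.7],[-0.29,0.5,0,0,0,-1.0],[-0.35,0.6,0,0,0,-1.2],[-0.35,0.6,0,0,0,-1.2],[-0.35,0.6,0,0,0,-1.2]]

```text
time_s: 21.0
position: [0.4679, -0.204, 0.1775]
tool_rot: [[-0.439, 0.895, -0.077], [0.035, -0.069, -0.997], [-0.898, -0.44, -0.001]]
ft_force: [-0.7, 0.5, -4.9]
grip_width: 0.011
```

```bash
python3 - <<'E'
from ov import *
from rig import get_image
s=sensors.observe();print(s["time_s"],s["ft_force"]);p,Rs=scoop_pose();print(p,p+Rs@[.06,0,0],(R.from_matrix(Rs).as_euler("zyx",degrees=True)))
d=get_image("side");pickle.dump(d,open("d3.pkl","wb"))
E
```

```text
21.0 [-0.71612483  0.51370929 -4.89550481]
[ 0.45665786 -0.20305974  0.07812593] [ 0.51351828 -0.20743759  0.05947849] [-4.65228331 18.04633563  1.50626765]
```

Call:
arm_command:
  plan:
    - [[0,0,0,0,0,0],[0,0,0,0,0,0],[-0.1,0.17,0,0,0,-0.35],[-0.2,0.34,0,0,0,-0.7],[-0.2,0.34,0,0,0,-0.7],[-0.2,0.34,0,0,0,-0.7]]

```text
time_s: 21.65
position: [0.4777, -0.2048, 0.1782]
tool_rot: [[-0.503, 0.861, -0.077], [0.04, -0.066, -0.997], [-0.864, -0.504, -0.001]]
ft_force: [-0.4, -0.8, -2.7]
grip_width: 0.0109
```

Fz is back to the empty value. Lifting out, levelling, and going to the original, free spot for the scoop.

```bash
python3 - <<'E'
from ov import *
yaw=-4.4
seq([tool_from_scoop(np.array([.44,-.21,.15]),-4.4,-12)])
seq([tool_from_scoop(np.array([.479,-.4475,.12]),8,0)])
E
```

```text
[[-1.74, -2.71, 0.32, 0.0, -0.01, 1.71]]
[[-1.39, -0.79, 9.85, -1.96, -0.69, 3.69]]
```

Call:
arm_command:
  plan:
    - [[-0.5,-0.6,0,0,0,0.2],[-1,-1.4,0.1,0,0,0.6],[-1.5,-2.2,0.2,0,0,1.2],[-1.74,-2.7,0.3,0,0,1.7],[-1.74,-2.7,0.3,0,0,1.7]]

```text
time_s: 22.15
position: [0.4399, -0.2098, 0.2524]
tool_rot: [[-0.339, 0.938, -0.078], [0.025, -0.074, -0.997], [-0.941, -0.34, 0.001]]
ft_force: [1.3, 0.2, -2.7]
grip_width: 0.0108
```

```bash
python3 - <<'E'
from ov import *
s=sensors.observe();print(s["ft_force"],scoop_pose()[0])
rows(*tool_from_scoop(np.array([.479,-.4475,.10]),8,0))
E
```

```text
[ 1.31986445  0.22307994 -2.65125791] [ 0.43956188 -0.20988341  0.15237562]
dist mm 247.35773555327447 rot 17.20254846526305
[[1.55, 2.17, 9.53, -2.03, -0.49, 1.97]]
```

Call:
arm_command:
  plan:
    - [[0.1,0.1,0.5,-0.1,0,0.1],[0.3,0.4,1.7,-0.3,-0.1,0.3],[0.5,0.7,3.1,-0.6,-0.15,0.6],[0.8,1.1,4.7,-1,-0.2,1],[1,1.4,6.2,-1.3,-0.3,1.3],[1.3,1.8,7.8,-1.7,-0.4,1.6],[1.5,2.1,9.1,-1.95,-0.47,1.9],[1.55,2.17,9.53,-2.03,-0.49,1.97],[1.55,2.17,9.53,-2.03,-0.49,1.97],[1.55,2.17,9.53,-2.03,-0.49,1.97]]

```text
time_s: 23.15
position: [0.4602, -0.4493, 0.1938]
tool_rot: [[-0.144, 0.98, 0.141], [-0.015, 0.14, -0.99], [-0.989, -0.145, -0.005]]
ft_force: [-0.9, 0.7, -2.6]
grip_width: 0.011
```

```bash
python3 - <<'E'
from ov import *
from rig import get_image
s=sensors.observe();p,Rs=scoop_pose();print(s["time_s"],s["ft_force"],p,Rs.round(3).tolist())
rows(*tool_from_scoop(np.array([.479,-.4475,.0]),8,0))
D={n:get_image(n) for n in("top","side")}
a,b=[D[n]["img"][:,:,::-1] for n in("top","side")]
B=cv2.resize(a[110:240,115:285],(400,306),interpolation=cv2.INTER_CUBIC)
C=cv2.resize(b[180:340,115:305],(400,337),interpolation=cv2.INTER_CUBIC)
cv2.imwrite("pics/g8.png",np.vstack([cv2.resize(a[110:250,115:285],(700,576),interpolation=cv2.INTER_CUBIC)]))
# blobs in the box by top camera
x,y=proj(D["top"],[[.523,-.2083,.03]])[0];print(x,y)
g=cv2.cvtColor(a,cv2.COLOR_BGR2GRAY)
def blobs(th,box):
    x0,x1,y0,y1=box;m=(g[y0:y1,x0:x1]>th).astype(np.uint8);n,_,st,c=cv2.connectedComponentsWithStats(m)
    for i in range(1,n):
        if st[i,4]>15:print(st[i,4],(c[i]+[x0,y0]).round(1),onz(D["top"],*(c[i]+[x0,y0]),.027).round(3))
blobs(110,(219,271,168,211))
E
```

```text
23.15 [-0.87847513  0.69260632 -2.56189212] [ 0.4795495  -0.44600165  0.09571715] [[0.99, -0.141, 0.006], [0.141, 0.99, -0.005], [-0.005, 0.005, 1.0]]
dist mm 95.82849587334223 rot 0.42874771249596205
[[3.8, 0.5, 0.05, 0.02, -0.05, 0.05]]
244.18315619462402 189.88840559856763
104 [232.8 172.4] [ 0.57  -0.177  0.027]
107 [246.  173.4] [ 0.568 -0.212  0.027]
110 [259.  174.7] [ 0.566 -0.247  0.027]
```

Three large blobs are in the box, side by side along its far wall. Setting the scoop down.

Call:
arm_command:
  plan:
    - [[0.5,0.07,0,0,0,0],[1.3,0.17,0.05,0,0,0.05],[2.1,0.28,0.05,0,0,0.05],[2.9,0.38,0.05,0,0,0.05],[3.4,0.45,0.05,0,-0.05,0.05],[3.7,0.49,0.05,0,-0.05,0.05],[3.8,0.5,0.05,0,-0.05,0.05],[3.8,0.5,0.05,0,-0.05,0.05]]

```text
time_s: 24.05
position: [0.4591, -0.4509, 0.0988]
tool_rot: [[-0.137, 0.98, 0.142], [-0.021, 0.14, -0.99], [-0.99, -0.138, 0.002]]
ft_force: [-0.3, -0.2, -2.0]
grip_width: 0.0108
```

```bash
python3 - <<'E'
from ov import *
s=sensors.observe();p,Rs=scoop_pose();print(s["time_s"],s["ft_force"],s["wrist_torque"],p,Rs.round(3).tolist())
E
```

```text
24.05 [-0.34965746 -0.2330241  -1.9806457 ] [-0.00517339 -0.17332519 -0.0173816 ] [ 0.47924379 -0.44818924  0.00092174] [[0.99, -0.142, -0.002], [0.142, 0.99, 0.002], [0.001, -0.002, 1.0]]
```

Down the last millimetre, then open.

Call:
arm_command:
  plan:
    - [[0.04,0,0,0,0,0],[0.05,0,0,0,0,0],[0.05,0,0,0,0,0]]

```text
time_s: 24.35
position: [0.4589, -0.4512, 0.0979]
tool_rot: [[-0.136, 0.981, 0.141], [-0.022, 0.14, -0.99], [-0.99, -0.138, 0.002]]
ft_force: [0.6, -0.5, -3.0]
grip_width: 0.0108
```

Call:
arm_command:
  plan:
    - [[0,0,0,0,0,0],[0,0,0,0,0,0],[0,0,0,0,0,0],[0,0,0,0,0,0],[0,0,0,0,0,0],[0,0,0,0,0,0],[0,0,0,0,0,0],[0,0,0,0,0,0]]
  jaw: 0

```text
time_s: 25.15
position: [0.4588, -0.4511, 0.0975]
tool_rot: [[-0.137, 0.981, 0.141], [-0.021, 0.14, -0.99], [-0.99, -0.138, 0.002]]
ft_force: [-0.8, 0.1, -0.2]
grip_width: 0.0857
```

Call:
arm_command:
  plan:
    - [[-0.3,0,0,0,0,0],[-1,0,0,0,0,0],[-2.2,0,0,0,0,0],[-3.6,0,0,0,0,0],[-5,0,0,0,0,0],[-6,0,0,0,0,0],[-6,0,0,0,0,0]]

```text
time_s: 25.85
position: [0.4803, -0.4484, 0.2508]
tool_rot: [[-0.131, 0.981, 0.142], [-0.028, 0.139, -0.99], [-0.991, -0.134, 0.009]]
ft_force: [-0.5, 0.3, 1.1]
grip_width: 0.0854
```

Call:
arm_command:
  plan:
    - [[-1,0,-1,0,0,0],[-2,-1,-3,0,0,0],[-2,-2,-5,0,0,0],[-2,-3,-7,0,0,0],[-2,-4,-9,0,0,0],[-2,-5,-11,0,0,0],[-2,-5,-11,0,0,0],[-2,-5,-11,0,0,0],[-2,-5,-11,0,0,0]]

```text
time_s: 26.75
position: [0.3246, -0.1918, 0.3125]
tool_rot: [[-0.136, 0.981, 0.142], [-0.022, 0.14, -0.99], [-0.99, -0.138, 0.002]]
ft_force: [-1.5, -0.4, -0.0]
grip_width: 0.0854
```

```bash
python3 - <<'E'
from ov import *
from rig import get_image
D={n:get_image(n) for n in("top","side")}
a,b=[D[n]["img"][:,:,::-1] for n in("top","side")]
B=cv2.resize(a[105:285,115:395],(790,508),interpolation=cv2.INTER_CUBIC)
print(sensors.observe()["time_s"])
cv2.imwrite("pics/g9.png",B)
E
```

```text
26.85
```

View pics/g9.png

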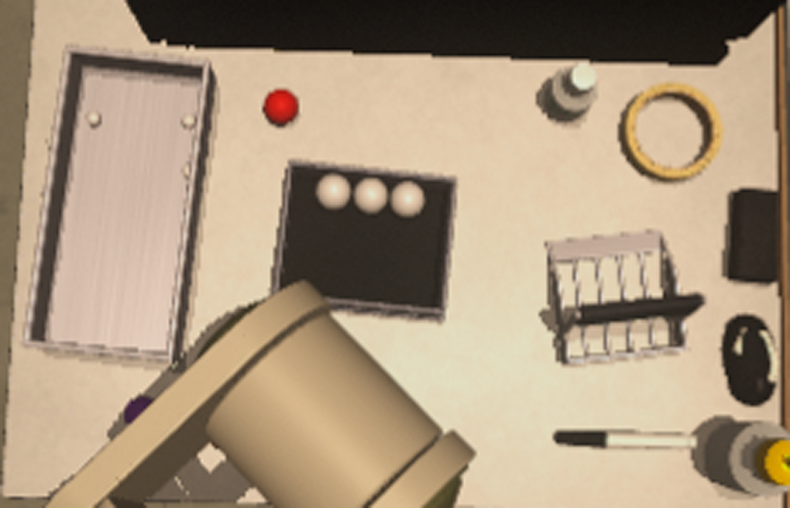

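The final top view shows the three large balls in the box at (333,191), (371,195) and (407,198). The three small balls are in the tray at (94,119), (188,121) and (186,170). The scoop stands on the bench at (620,298), and the bottle, tape and pen have not moved. Handing in.

```bash
python3 -c "
from rig import workorder;print(workorder.close_job())"
```

```text
the job is handed in; nothing more can be done
None
```

The job is done and handed in at about 27 s of the 61 s allowed; closing the job reports no verdict. I pushed the scoop through the tray until its lip met the end wall, then tilted it back, lifted a little and rocked it so the small balls dropped through. I then tipped the three large balls into the grey box and set the scoop down where it had stood.

**Last checks:**
- **Large balls:** all three lie in the box along its far wall. The wrist force rose by about 3 N while loaded and fell back to the empty value after the pour.
- **Small balls:** all three are in the tray. The third is partly hidden by the -y wall in the top view, but it was in the same place when I counted before leaving the tray.
- **Scoop:** standing on the bench, let go, with the arm clear. I estimated its tilt as near zero while still gripped and did not measure it again after release.
- **Bystanders:** the bottle, tape roll and pen look unmoved in the last picture.

**What did not go to plan:**
- **Lowering into the tray:** a sign error first put the scoop 15 mm too far back, still above the rim. I corrected it before going down.
- **Side clearance:** the scoop touched both side walls lightly, with up to 9 N. It had about 4 mm of free play instead of the 9 mm the dimensions suggest. I centred it by force.

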